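Dispense one specimen disc and nudge it onto the blue spot

TASK

Press the red plunger of the specimen dispenser fully down once and let it come up again, so that a single disc is pushed out onto the bench. Then gently nudge that disc along the bench with the fingertips until it lies wholly on the blue spot, without pinching or lifting it. Leave the other discs in the magazine and everything else on the bench where it is.

Things in the scene. Friction and masses are not known exactly. Their poses are not given: they have to be found in the camera images.
- dispenser: Specimen dispenser fixed to the bench, white and blue, with a clear magazine at one end and a red plunger at the other. Origin on the bench under the middle of the magazine; +x = ejecting direction, z up. In its frame: x = -109 to +24 mm, 44 mm wide (68 mm over its 6 mm high foot flanges); 40 mm high, clear magazine (x = -23 to +24 mm) 52 mm high; plunger axis x = -65 mm.
- plunger (a joint): Travel of the red plunger, m: 0 = up (rest), 0.030 = fully down, against a stop. It is pressed straight down, and a spring lifts it again when let go. The spring takes about 5.5 N at the top and 9 N at the bottom; friction brings the full press to about 10 to 14 N.
- plunger_top (a point): Centre of the top face of the red plunger cap (36 mm across, 8 mm thick), 82 mm above the bench when up, 52 mm when fully down; moves with it.
- magazine (a point): Same point as the dispenser's origin, on the upright axis of the magazine. The exit slot is at the foot of its +x side. A full press makes a steel blade push the bottom disc flat along the bench until its centre is about 71 mm from this point along the dispenser's +x, its near edge 30 mm clear of the housing; the blade slides back as the plunger rises.
- disc_1: The bottom disc of the stack in the magazine, the one the press ejects: bare aluminium disc, 34 mm across, 10 mm thick, about 30 g. Origin at the centre of its underside, z up. It slides freely on the bench.
- blue_spot: Blue round vinyl marker stuck flat on the bench, 80 mm across, practically flush (nothing to bump into). Origin at its centre. Lies to the left or right of the dispenser.
- yellow_spot: Yellow round vinyl marker of the same size, on the other side; not the goal.
- disc_2: Disc number 2 from the bottom in the magazine, same make as disc_1, at the start 10 mm up; drops by one disc thickness after the press. It must stay in the magazine.
- disc_3: Disc number 3 from the bottom in the magazine, same make as disc_1, at the start 20 mm up; drops by one disc thickness after the press. It must stay in the magazine.
- disc_4: Disc number 4 from the bottom in the magazine, same make as disc_1, at the start 30 mm up; drops by one disc thickness after the press. It must stay in the magazine.
- screwdriver: Bystander: a screwdriver lying on the bench beyond the work, to the left. Leave alone.
- brush: Bystander: a small brush lying on the bench beyond the work, to the right. Leave alone.
- probe: Bystander: a grey hand probe, 50 x 100 x 44 mm, blue grip and steel nose, lying near the robot on the right. Leave alone.
- used_disc: Bystander: a used copper-coloured disc, 34 mm across, 10 mm thick, lying on the bench near the robot on the left; not from the dispenser. Leave alone.
- weight: Bystander: a brass weight, 36 mm across, 50 mm tall, near the robot on the left. Leave alone.
- jar: Bystander: a lidded jar, 56 mm across, 70 mm tall, on the left. Leave alone.
- mug: Bystander: a white mug, 76 mm across, 85 mm tall, on the right. Leave alone.

How it is judged:
By the outcome, as a careful person would: the job done as asked, in the order asked, and still so for the second after the job is handed in, with the robot touching nothing.
It also fails if it takes over 61 s, if anything falls off the work surface, if the arm or the gripper's body presses on something with over 40 N, if the wrist force passes 120 N, or if a joint passes its speed limit or range.

ROBOT

A 6-joint arm with a two-finger parallel gripper is mounted at the origin on the work surface. World frame = base frame: x ahead of the robot, y to its left, z up, the work surface at z = 0. Lengths are in m, angles in rad, forces in N, time in s.
With the tool pointing down it reaches from about 0.35 to 0.725 m from the base axis. Payload 6 kg.
Tool frame: the origin (TCP) lies midway between the tips of the shut fingers; the grasp point (between the pads) lies 19 mm behind it (manip.tcp_to_grasp is the distance from the TCP to the grasp point, in m); z points along the fingers, y is the line along which they close (so a half turn about z gives the same grasp; the last joint's range is limited). The gripper opens to 85 mm and grips with 20 to 120 N. Pads are 22 mm wide; open, the fingers measure 114 mm over their backs; the gripper's body (76 mm by 85 mm) begins 54 mm behind the grasp point. The pads swing forward as they close: fully open they stand 13 mm farther back than shut.
Start: joints at [-0.992, 0.04, 0.085, 0, -1.615, -0.334], TCP at [0.145, -0.582, 0.231] pointing down, gripper open.
Joint ranges: [-2.56, 2.56], [-1.29, 2.01], [-1.08, 1.49], [-3.29, 1.98], [-2.81, -0.18], [-2.99, 2.99]. Speed limits (rad/s): [2.57, 2.57, 3.01, 3.14, 3.14, 3.14].

INTERFACE

Orientations are given as [roll, pitch, yaw] about the fixed x, y, z axes, in that order (R = Rz(yaw) Ry(pitch) Rx(roll)).
In Python, from plant import manip gives the robot as it stands.
- The arm moves only by the tool step_arm, never from a script. Its argument "commands" is a list of rows, each a list of 7 numbers: the opening, from 0 (shut) to 1 (fully open), then the shift along the tool's x, y, z in mm, then the turn, a rotation vector about the tool's x, y, z in rad. In form: [[fingers, x, y, z, ax, ay, az], ...]. A call has 1 to 5 rows; each row is the pose to reach, as a shift and turn from the pose commanded when the call began, along the tool's axes at that moment; what a row does not reach only later rows make up. A row lasts 1/10 s, in which the tool goes at most 50 mm and 8.59 degrees, less where a joint would pass 70% of its speed; a pose out of reach is approached as far as the arm can. A call with a gripper value outside its range is refused whole. The fingers move at their own pace and stop on an object; "squeeze" is the grip in N (left out, the last holds). Time passes only in rows, so rows that repeat a pose let the fingers close. It gives the time, the measured TCP pose, the force, the opening and the grip force at its end, in the units of the state.
- manip.sense(): the state, without advancing time (a new reading comes with each control period).
- manip.camera(name): name is "side" or "top"; returns (picture, depth): 480x640x3 uint8, red, green, blue; 480x640 float32, m along the optical axis (not along the pixel's ray), 0 where there is no reading.
- manip.calibration(name): a dict with "fx", "fy", "cx", "cy" (pixels), "camera_from_world" (4x4, takes a point from world to camera coordinates). Camera axes: x right, y down, z forward; pixel columns grow to the right and rows downward; lengths in m; the calibration is good to about 2 mm. A picture is of the moment at which its call begins. calibration takes no time and is no camera call.
- manip.finish_job(): hands the job in; it is judged then, once.
Trained networks look in the newest picture that a camera, given by its name, has taken for a name from the list of things; names that differ only in an ending like _2 or _b are one class to them, and where a whole thing is asked for, a point or a joint stands for the part that bears it (a point fixed in the world has none). Each returns a list of dicts, best first, with "conf" (0 to 1); they miss things now and then, are a little off and sometimes report something else, mostly with a low value. They report only what shows in the picture. A call takes as long as a camera call.
- manip.regions_of(camera, query): "region" (480x640 bool, what is visible of it) and "extent" ([left, top, right, bottom] in pixels, round what is visible of it).
The state is a dict: "time": time; "qpos": joint angles; "qd": joint speeds; "joint_torque": joint torques, N m; "ee_pos": TCP position; "tcp_rot": TCP orientation; "force": force on the tool from outside, world axes, zero at the start; "ft_torque": the same for the moment, N m; "grip_width": finger opening in m; "grasp_force": force on a finger pad.
Only numpy, scipy, OpenCV 4.12 (cv2) and the standard library are available. Lean on these libraries where they do the work, as an engineer would, in place of code of your own. Each camera call takes 0.05 s, during which the arm holds its last target. There are 200 camera calls.

## Working session

There is one attempt and no reset: what is moved stays moved. The work goes in short steps, Python scripts to look and compute and a tool call to move; the robot and the scene stay as the last step left them, time stands still between calls to the robot, and variables do not carry over. Pictures are saved under pics/ and viewed, at most 10 in all, crops included, and the job is handed in when it is done.

Besides the shell and the picture viewer there is one more tool, called after "Emit:" by a JSON object that holds its "fn" and its "kwargs". step_arm: Moves the arm, as the interface text tells. Its arguments: {"type":"object","properties":{"commands":{"type":"array"},"squeeze":{"type":"number"}},"required":["commands"]}

```bash
mkdir -p pics; cat > h.py <<'E'
import numpy as np, cv2
from plant import manip
def pts(cam, depth, mask):
    c=manip.calibration(cam); v,u=np.nonzero(mask&(depth>0)); z=depth[v,u]
    P=np.c_[(u-c["cx"])/c["fx"]*z,(v-c["cy"])/c["fy"]*z,z,np.ones(len(z))]
    return (np.linalg.inv(c["camera_from_world"])@P.T).T[:,:3]
def save(n,im): cv2.imwrite("pics/"+n+".png",im[:,:,::-1])
E
python3 - <<'E'
from h import *
for cam in("top","side"):
    im,d=manip.camera(cam); save(cam+"0",im)
    for q in("dispenser","plunger_top","blue_spot","yellow_spot","disc_1","mug","jar","probe"):
        for r in manip.regions_of(cam,q)[:2]:
            p=pts(cam,d,r["region"])
            if len(p): print(cam,q,round(r["conf"],2),r["extent"],p.mean(0).round(3),p.min(0).round(3),p.max(0).round(3))
print(manip.sense())
E
```

```text
top dispenser 0.62 [294.2, 251.9, 326.1, 309.8] [0.474 0.019 0.036] [ 0.412 -0.025 -0.004] [0.548 0.058 0.089]
top plunger_top 0.42 [455.8, 215.4, 507.0, 251.6] [ 0.577 -0.411  0.043] [ 0.54 -0.48 -0.  ] [ 0.614 -0.337  0.092]
top blue_spot 0.64 [379.6, 228.3, 409.0, 259.6] [ 0.563 -0.197  0.002] [ 0.524 -0.236 -0.004] [ 0.603 -0.158  0.01 ]
top yellow_spot 0.58 [200.8, 212.4, 232.8, 247.2] [0.61  0.25  0.002] [ 0.572  0.21  -0.005] [0.649 0.29  0.011]
top mug 0.68 [457.3, 214.7, 503.7, 249.6] [ 0.578 -0.412  0.043] [ 0.54  -0.447  0.   ] [ 0.612 -0.34   0.092]
top jar 0.86 [154.3, 198.6, 183.6, 222.7] [0.654 0.356 0.059] [0.629 0.335 0.008] [0.682 0.387 0.077]
top jar 0.35 [301.4, 283.4, 317.9, 293.2] [0.459 0.021 0.084] [0.444 0.005 0.079] [0.474 0.038 0.089]
top probe 0.66 [401.6, 295.6, 452.9, 315.7] [ 0.407 -0.259  0.036] [ 0.38  -0.328  0.004] [ 0.434 -0.206  0.055]
side dispenser 0.61 [329.0, 262.7, 396.8, 314.5] [0.477 0.031 0.033] [ 0.408 -0.111 -0.002] [0.556 0.065 0.086]
side plunger_top 0.82 [368.1, 259.5, 385.1, 278.8] [0.456 0.025 0.077] [ 0.439 -0.066 -0.001] [0.472 0.
[... 542 characters left out ...]
-0.003] [0.711 0.394 0.075]
{'time': 0.9, 'qpos': array([-9.92324502e-01,  4.01417826e-02,  8.47917804e-02, -3.95276295e-07,
       -1.61549469e+00, -3.33707715e-01]), 'qd': array([ 0.00119261, -0.00142937,  0.00106513,  0.00064498, -0.00048055,
       -0.00148115]), 'joint_torque': array([ 2.29696998e-04, -3.67931163e+01,  3.47445738e+01,  6.93310216e+00,
       -8.83452594e-04, -1.16282067e-05]), 'ee_pos': array([ 0.14541079, -0.5820852 ,  0.2312896 ]), 'tcp_rot': array([ 3.14154683e+00, -1.54674713e-05, -2.89682853e+00]), 'force': array([-0.10543487, -0.26344701,  0.08758662]), 'ft_torque': array([0.00902594, 0.00014967, 0.0319286 ]), 'grasp_force': 0.0, 'grip_width': 0.08554183943951107}
```

```bash
python3 - <<'E'
from h import *
for cam in("top","side"):
    im,d=manip.camera(cam)
    h=cv2.cvtColor(im,cv2.COLOR_RGB2HSV)
    red=((h[...,0]<8)|(h[...,0]>172))&(h[...,1]>130)&(h[...,2]>60)
    m=np.zeros_like(red); m[230:330,280:420]=1
    p=pts(cam,d,red&m); p=p[(p[:,2]>.076)]
    print(cam,"red",len(p),p.mean(0).round(4),p.min(0).round(3),p.max(0).round(3))
    p=pts(cam,d,m); 
    for lo,hi in((.033,.045),(.047,.056),(.004,.01)):
        s=p[(p[:,2]>lo)&(p[:,2]<hi)&(abs(p[:,1])<.09)&(p[:,0]>.38)&(p[:,0]<.6)]
        if len(s)>8:
            r=cv2.minAreaRect((s[:,:2]*1000).astype(np.float32)); print(cam,lo,len(s),s.mean(0).round(3),r)
    c=im[150:380,140:540] if cam=="top" else im[140:440,150:550]
    save(cam+"c",cv2.resize(c,None,fx=2,fy=2,interpolation=cv2.INTER_CUBIC))
E
```

```text
top red 143 [0.4583 0.0203 0.084 ] [0.444 0.005 0.077] [0.472 0.035 0.093]
top 0.033 580 [0.472 0.019 0.041] ((477.0755615234375, 18.276260375976562), (43.69096374511719, 127.7831039428711), 80.22329711914062)
top 0.047 111 [0.519 0.011 0.053] ((486.81646728515625, 16.379913330078125), (43.635475158691406, 117.37830352783203), 80.72835540771484)
top 0.004 1274 [0.488 0.001 0.006] ((489.8359069824219, -0.112396240234375), (219.52830505371094, 179.78184509277344), 0.020259467884898186)
side red 196 [0.4558 0.0249 0.0818] [0.439 0.003 0.077] [0.474 0.041 0.087]
side 0.033 912 [0.474 0.024 0.04 ] ((478.50006103515625, 20.582677841186523), (52.7430419921875, 133.94326782226562), 80.75667572021484)
side 0.047 260 [0.508 0.015 0.051] ((494.3992004394531, 15.54258918762207), (51.28973388671875, 100.46685028076172), 79.73163604736328)
side 0.004 452 [0.48  0.038 0.007] ((490.3382568359375, -1.1966018676757812), (175.4310760498047, 218.38934326171875), 89.02764892578125)
```

View pics/topc.png

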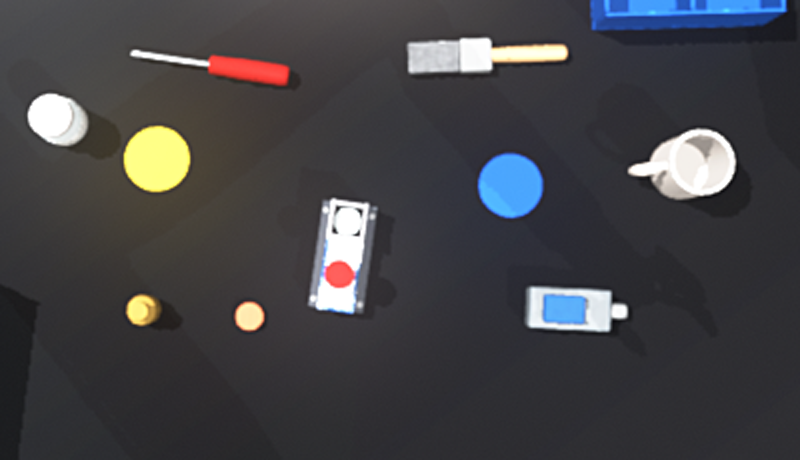

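View pics/sidec.png

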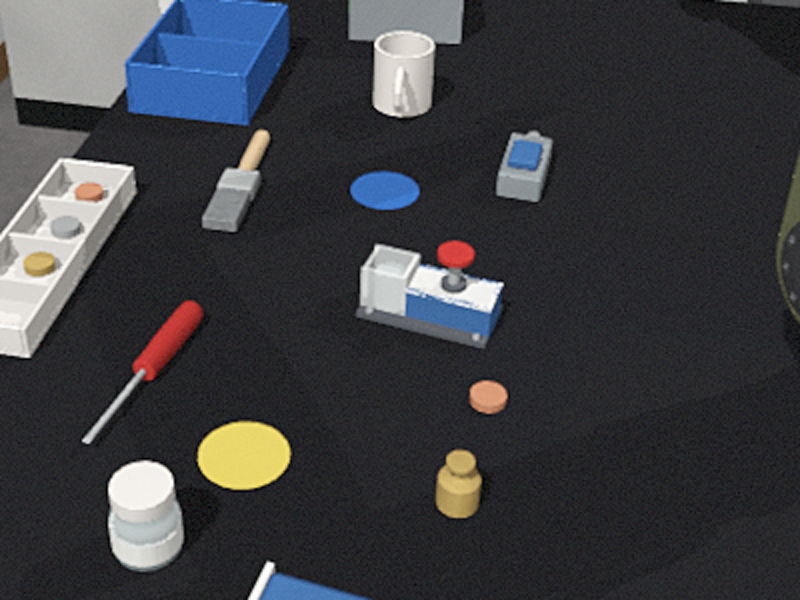

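Emit:
{"fn": "step_arm", "kwargs": {"commands": [[0, -30, 34, 0, 0, 0, -0.12], [0, -60, 68, 0, 0, 0, -0.24], [0, -90, 102, 0, 0, 0, -0.36], [0, -120, 136, 0, 0, 0, -0.48], [0, -150, 170, 0, 0, 0, -0.6]]}}

```text
time: 1.5
ee_pos: [0.2501, -0.3793, 0.2313]
tcp_rot: [-3.141, 0.0, -2.292]
force: [1.8, 0.4, 1.0]
grip_width: 0.0122
grasp_force: 0.0
```

```bash
cat >> h.py <<'E'
from scipy.spatial.transform import Rotation as R
def to(x,y,z,yaw):
    s=manip.sense(); r=R.from_euler('xyz',s["tcp_rot"]); t=R.from_euler('xyz',[np.pi,0,yaw])
    print("t",s["time"],"pos",s["ee_pos"].round(4),"rpy",s["tcp_rot"].round(3),"F",s["force"].round(1),"q",s["qpos"].round(2))
    print("shift mm",(r.inv().apply(np.array([x,y,z])-s["ee_pos"])*1000).round(1),"rot",(r.inv()*t).as_rotvec().round(3))
E
python3 -c "
from h import *
to(.4575,.021,.15,-1.719)"
```

```text
t 1.5 pos [ 0.2501 -0.3793  0.2313] rpy [-3.141  0.    -2.292] F [1.8 0.4 1. ] q [-0.54 -0.36 -0.27 -0.   -1.66 -0.18]
shift mm [-437.5  108.8   81.4] rot [-0.001  0.    -0.573]
```

Emit:
{"fn": "step_arm", "kwargs": {"commands": [[0, -44, 11, 0, 0, 0, -0.12], [0, -88, 22, 0, 0, 0, -0.24], [0, -132, 33, 10, 0, 0, -0.36], [0, -176, 44, 20, 0, 0, -0.48], [0, -220, 55, 30, 0, 0, -0.573]]}}

```text
time: 2.0
ee_pos: [0.3552, -0.178, 0.2014]
tcp_rot: [-3.14, 0.0, -1.719]
force: [1.0, -0.3, 0.0]
grip_width: -0.0001
grasp_force: 0.0
```

```bash
python3 -c "
from h import *
to(.4575,.021,.13,-1.719)"
```

```text
t 2.0 pos [ 0.3552 -0.178   0.2014] rpy [-3.14   0.    -1.719] F [ 1.  -0.3  0. ] q [ 0.05 -0.54 -0.44 -0.   -1.66 -0.2 ]
shift mm [-211.9  -71.7   71.6] rot [-0.002  0.    -0.   ]
```

Emit:
{"fn": "step_arm", "kwargs": {"commands": [[0, -42, -14, 10, 0, 0, 0], [0, -84, -28, 20, 0, 0, 0], [0, -126, -43, 35, 0, 0, 0], [0, -170, -57, 45, 0, 0, 0], [0, -212, -72, 60, 0, 0, 0]]}}

```text
time: 2.5
ee_pos: [0.459, 0.021, 0.1418]
tcp_rot: [-3.139, 0.001, -1.723]
force: [1.3, -0.2, 1.0]
grip_width: -0.0002
grasp_force: 0.0
```

Emit:
{"fn": "step_arm", "kwargs": {"commands": [[0, 0, 0, 15, 0, 0, 0], [0, 0, 0, 30, 0, 0, 0], [0, 0, 0, 30, 0, 0, 0]]}}

```text
time: 2.8
ee_pos: [0.4568, 0.0181, 0.1089]
tcp_rot: [3.138, -0.001, -1.724]
force: [-0.6, 0.4, -0.1]
grip_width: 0.0005
grasp_force: 0.0
```

```bash
python3 - <<'E'
from h import *
to(.4575,.021,.082,-1.719)
im,d=manip.camera("side"); save("s1",cv2.resize(im[220:340,270:430],None,fx=4,fy=4,interpolation=cv2.INTER_CUBIC))
E
```

```text
t 2.8 pos [0.4568 0.0181 0.1089] rpy [ 3.138e+00 -1.000e-03 -1.724e+00] F [-0.6  0.4 -0.1] q [ 0.48 -0.34 -0.47 -0.   -1.44 -0.64]
shift mm [-3.1 -0.4 26.9] rot [ 0.004 -0.001 -0.005]
```

View pics/s1.png

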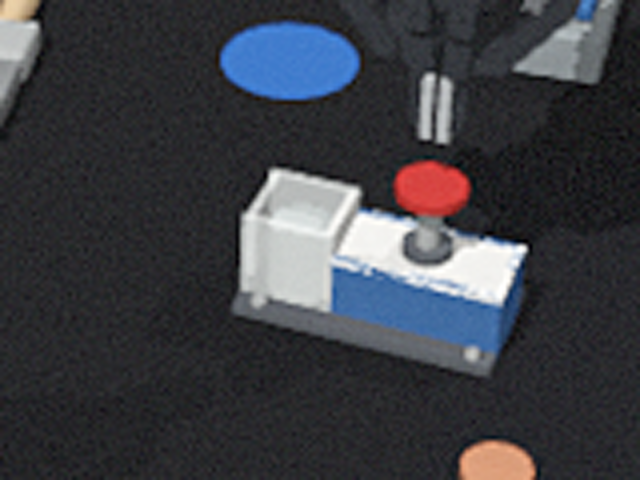

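Emit:
{"fn": "step_arm", "kwargs": {"commands": [[0, -2, 0, 15, 0, 0, 0], [0, -2, 0, 30, 0, 0, 0], [0, -2, 0, 40, 0, 0, 0], [0, -2, 0, 50, 0, 0, 0], [0, -2, 0, 56, 0, 0, 0]]}}

```text
time: 3.35
ee_pos: [0.459, 0.0205, 0.0561]
tcp_rot: [-3.14, 0.0, -1.724]
force: [-4.4, 1.3, 11.1]
grip_width: 0.0002
grasp_force: 5.4
```

Emit:
{"fn": "step_arm", "kwargs": {"commands": [[0, 0, 0, 2, 0, 0, 0], [0, 0, 0, 3, 0, 0, 0]]}}

```text
time: 3.55
ee_pos: [0.459, 0.0205, 0.0535]
tcp_rot: [-3.14, 0.0, -1.724]
force: [-4.5, -0.3, 9.8]
grip_width: -0.0002
grasp_force: 5.2
```

Not at the stop yet (force has not risen); go on carefully.

Emit:
{"fn": "step_arm", "kwargs": {"commands": [[0, 0, 0, 1, 0, 0, 0], [0, 0, 0, 2, 0, 0, 0], [0, 0, 0, 2, 0, 0, 0]]}}

```text
time: 3.85
ee_pos: [0.4591, 0.0205, 0.0521]
tcp_rot: [-3.14, 0.0, -1.724]
force: [-5.1, 1.0, 12.5]
grip_width: 0.0002
grasp_force: 6.1
```

Emit:
{"fn": "step_arm", "kwargs": {"commands": [[0, 0, 0, 1, 0, 0, 0], [0, 0, 0, 2, 0, 0, 0], [0, 0, 0, 2, 0, 0, 0]]}}

```text
time: 4.15
ee_pos: [0.4592, 0.0205, 0.052]
tcp_rot: [-3.139, 0.0, -1.723]
force: [-12.5, 2.0, 22.3]
grip_width: -0.0001
grasp_force: 11.7
```

Stop reached (22 N, z no longer changing). Rise smoothly.

Emit:
{"fn": "step_arm", "kwargs": {"commands": [[0, 0, 0, -6, 0, 0, 0], [0, 0, 0, -18, 0, 0, 0], [0, 0, 0, -32, 0, 0, 0], [0, 0, 0, -50, 0, 0, 0], [0, 0, 0, -75, 0, 0, 0]]}}

```text
time: 4.65
ee_pos: [0.4572, 0.0204, 0.1227]
tcp_rot: [3.138, -0.001, -1.724]
force: [-0.3, 0.1, 1.0]
grip_width: 0.0002
grasp_force: 0.0
```

```bash
cat >> h.py <<'E'
def disc(cam,name=None,roi=(.555,.66,-.26,.06)):
    im,d=manip.camera(cam)
    p=pts(cam,d,np.ones(d.shape,bool))
    s=p[(p[:,2]>.006)&(p[:,2]<.016)&(p[:,0]>roi[0])&(p[:,0]<roi[1])&(p[:,1]>roi[2])&(p[:,1]<roi[3])]
    for r in manip.regions_of(cam,"disc_1")[:4]:
        q=pts(cam,d,r["region"])
        if len(q): print(cam,"net",round(r["conf"],2),r["extent"],np.median(q,0).round(3),q.min(0).round(3),q.max(0).round(3))
    if len(s): print(cam,"geo",len(s),s.mean(0).round(4),s.min(0).round(3),s.max(0).round(3))
    if name: save(name,cv2.resize(im[200:340,270:430],None,fx=4,fy=4,interpolation=cv2.INTER_CUBIC))
E
python3 -c "
from h import *
disc('top','t2'); disc('side','s2')
to(.601,.055,.127,-1.719)"
```

```text
top geo 427 [ 0.5994 -0.0718  0.0085] [ 0.555 -0.255  0.006] [0.66  0.058 0.016]
side net 0.47 [302.7, 277.3, 318.4, 284.1] [0.588 0.003 0.01 ] [ 0.573 -0.029 -0.001] [0.603 0.017 0.015]
side geo 150 [ 0.5898 -0.0015  0.0101] [ 0.572 -0.232  0.006] [0.63  0.017 0.015]
t 4.85 pos [0.4582 0.0208 0.1233] rpy [ 3.141e+00  1.000e-03 -1.724e+00] F [ 0.3 -1.1 -0.2] q [ 0.49 -0.34 -0.45 -0.   -1.46 -0.64]
shift mm [ -55.6 -135.9   -3.7] rot [ 0.     0.001 -0.005]
```

View pics/s2.png

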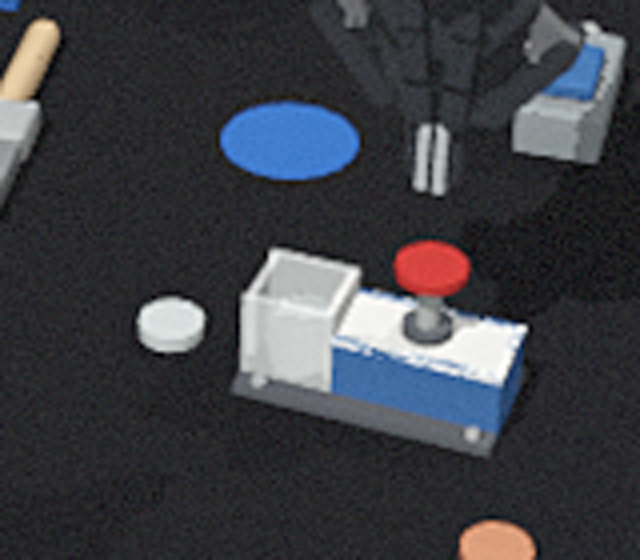

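Emit:
{"fn": "step_arm", "kwargs": {"commands": [[0.24, -15, -44, 0, 0, 0, 0], [0.24, -30, -88, 0, 0, 0, 0], [0.24, -44, -133, 0, 0, 0, 0], [0.24, -44, -133, 35, 0, 0, 0], [0.24, -44, -133, 70, 0, 0, 0]]}}

```text
time: 5.35
ee_pos: [0.5969, 0.044, 0.0501]
tcp_rot: [3.139, -0.001, -1.725]
force: [0.2, 0.4, -0.4]
grip_width: 0.0205
grasp_force: 0.0
```

Emit:
{"fn": "step_arm", "kwargs": {"commands": [[0.24, 0, 0, 10, 0, 0, 0], [0.24, 0, 0, 10, 0, 0, 0]]}}

```text
time: 5.55
ee_pos: [0.5949, 0.0433, 0.0408]
tcp_rot: [3.137, -0.002, -1.724]
force: [0.2, -0.6, 0.9]
grip_width: 0.0204
grasp_force: 0.0
```

```bash
python3 -c "
from h import *
disc('side','s3')
to(.596,.044,.003,-1.707); print(manip.sense()['grip_width'])"
```

```text
side net 0.46 [205.2, 369.3, 242.6, 429.0] [0.65 0.38 0.05] [0.627 0.339 0.001] [0.682 0.395 0.074]
side geo 88 [0.5891 0.0055 0.01  ] [ 0.573 -0.015  0.006] [0.606 0.02  0.013]
t 5.65 pos [0.5972 0.0439 0.045 ] rpy [-3.14   0.    -1.723] F [ 0.2 -0.   1. ] q [ 0.41  0.09 -0.2   0.   -1.27 -0.56]
shift mm [ 0.1  1.3 42. ] rot [-0.002  0.    -0.016]
0.02078829565311119
```

View pics/s3.png

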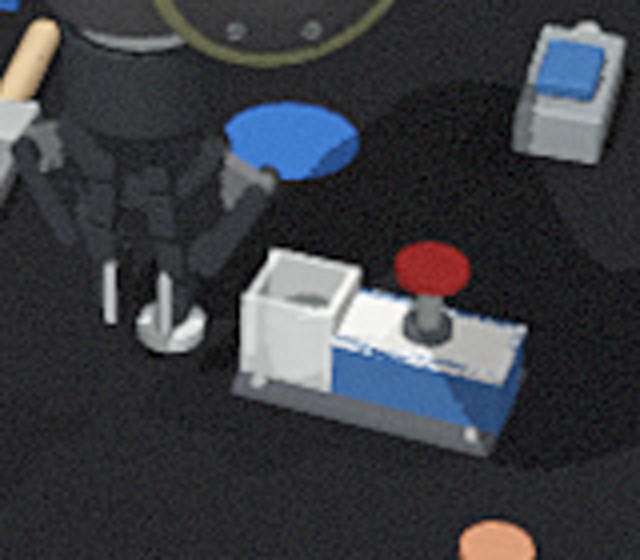

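Emit:
{"fn": "step_arm", "kwargs": {"commands": [[0.24, 0, 1, 15, 0, 0, -0.016], [0.24, 0, 1, 28, 0, 0, -0.016], [0.24, 0, 1, 34, 0, 0, -0.016], [0.24, 0, 1, 37, 0, 0, -0.016], [0.24, 0, 1, 37, 0, 0, -0.016]]}}

```text
time: 6.15
ee_pos: [0.5954, 0.0441, 0.0059]
tcp_rot: [3.141, -0.0, -1.708]
force: [0.0, 0.2, 0.3]
grip_width: 0.0202
grasp_force: 0.0
```

Emit:
{"fn": "step_arm", "kwargs": {"commands": [[0.24, 0, 0, 2, 0, 0, 0], [0.24, 0, 0, 2, 0, 0, 0]]}}

```text
time: 6.35
ee_pos: [0.5957, 0.0442, 0.0045]
tcp_rot: [-3.141, 0.0, -1.708]
force: [-0.0, -0.2, 0.2]
grip_width: 0.0205
grasp_force: 0.0
```

Emit:
{"fn": "step_arm", "kwargs": {"commands": [[0.24, 7, 0, 0, 0, 0, 0], [0.24, 13, 0, 0, 0, 0, 0], [0.24, 18, 0, 0, 0, 0, 0], [0.24, 23, 0, 0, 0, 0, 0], [0.24, 30, 0, 0, 0, 0, 0]]}}

```text
time: 6.85
ee_pos: [0.5915, 0.014, 0.0044]
tcp_rot: [-3.142, 0.0, -1.708]
force: [0.9, -0.1, -1.0]
grip_width: 0.0207
grasp_force: 0.1
```

Emit:
{"fn": "step_arm", "kwargs": {"commands": [[0.24, 8, 0, 0, 0, 0, 0], [0.24, 16, 0, 0, 0, 0, 0], [0.24, 24, 0, 0, 0, 0, 0], [0.24, 32, 0, 0, 0, 0, 0], [0.24, 40, 0, 0, 0, 0, 0]]}}

```text
time: 7.35
ee_pos: [0.586, -0.0259, 0.0043]
tcp_rot: [-3.142, 0.0, -1.708]
force: [-0.4, 0.5, 0.5]
grip_width: 0.0201
grasp_force: 0.2
```

```bash
python3 -c "
from h import *
disc('side','s4')
to(.567,-.172,.004,-1.707); print(manip.sense()['grip_width'])"
```

```text
side net 0.43 [314.7, 265.0, 319.1, 272.3] [ 0.588 -0.042  0.01 ] [ 0.576 -0.074  0.001] [ 0.597 -0.013  0.042]
side geo 95 [ 0.5877 -0.0335  0.0111] [ 0.563 -0.064  0.006] [ 0.608 -0.01   0.016]
t 7.45 pos [ 0.5858 -0.0262  0.0042] rpy [ 3.141 -0.    -1.709] F [0.3 1.3 0.5] q [ 0.3   0.1  -0.27 -0.   -1.2  -0.43]
shift mm [147.   -1.4   0.2] rot [ 0.    -0.    -0.002]
0.020647163922943298
```

View pics/s4.png

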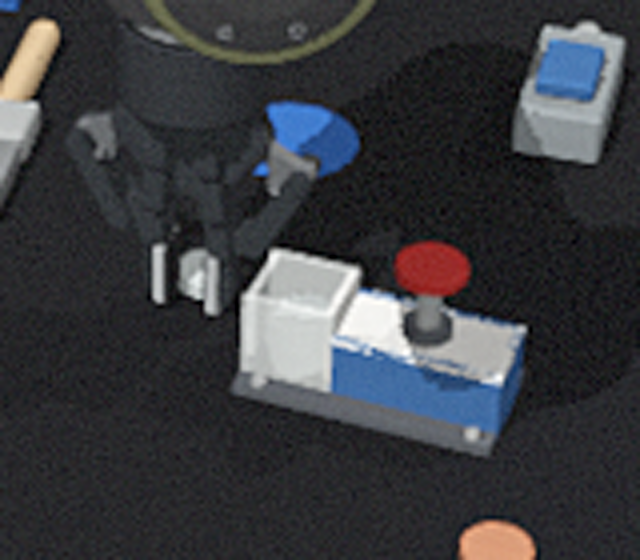

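Emit:
{"fn": "step_arm", "kwargs": {"commands": [[0.24, 8, 0, 0, 0, 0, 0], [0.24, 17, 0, 0, 0, 0, 0], [0.24, 26, 0, 0, 0, 0, 0], [0.24, 35, 0, 0, 0, 0, 0], [0.24, 44, 0, 0, 0, 0, 0]]}}

```text
time: 7.95
ee_pos: [0.5799, -0.0696, 0.0043]
tcp_rot: [3.142, 0.0, -1.708]
force: [-0.2, -0.2, -0.4]
grip_width: 0.0205
grasp_force: 0.1
```

Emit:
{"fn": "step_arm", "kwargs": {"commands": [[0.24, 9, 0, 0, 0, 0, 0], [0.24, 18, 0, 0, 0, 0, 0], [0.24, 27, 0, 0, 0, 0, 0], [0.24, 36, 0, 0, 0, 0, 0], [0.24, 45, 0, 0, 0, 0, 0]]}}

```text
time: 8.45
ee_pos: [0.5738, -0.1141, 0.0043]
tcp_rot: [3.142, 0.0, -1.708]
force: [-0.4, -0.2, 0.5]
grip_width: 0.0203
grasp_force: 0.1
```

Emit:
{"fn": "step_arm", "kwargs": {"commands": [[0.24, 9, 0, 0, 0, 0, 0], [0.24, 17, 0, 0, 0, 0, 0], [0.24, 24, 0, 0, 0, 0, 0], [0.24, 29, 0, 0, 0, 0, 0], [0.24, 32, 0, 0, 0, 0, 0]]}}

```text
time: 8.95
ee_pos: [0.5694, -0.1455, 0.0043]
tcp_rot: [3.142, 0.0, -1.708]
force: [-0.1, 0.4, 1.0]
grip_width: 0.0204
grasp_force: 0.1
```

```bash
python3 -c "
from h import *
disc('side','s5'); disc('top','t5')
to(.567,-.172,.004,-1.707)"
```

```text
side net 0.38 [332.8, 235.7, 339.0, 241.5] [ 0.572 -0.164  0.01 ] [ 0.563 -0.199  0.   ] [ 0.582 -0.151  0.022]
side geo 82 [ 0.5747 -0.1586  0.0107] [ 0.556 -0.256  0.006] [ 0.65  -0.13   0.016]
top geo 1 [0.6576 0.055  0.0081] [0.658 0.055 0.008] [0.658 0.055 0.008]
t 9.15 pos [ 0.5695 -0.145   0.0043] rpy [ 3.142  0.    -1.708] F [ 0.9 -0.4 -0.2] q [ 0.09  0.1  -0.27 -0.   -1.2  -0.23]
shift mm [27.1 -1.2  0.3] rot [ 0.     0.    -0.001]
```

View pics/s5.png

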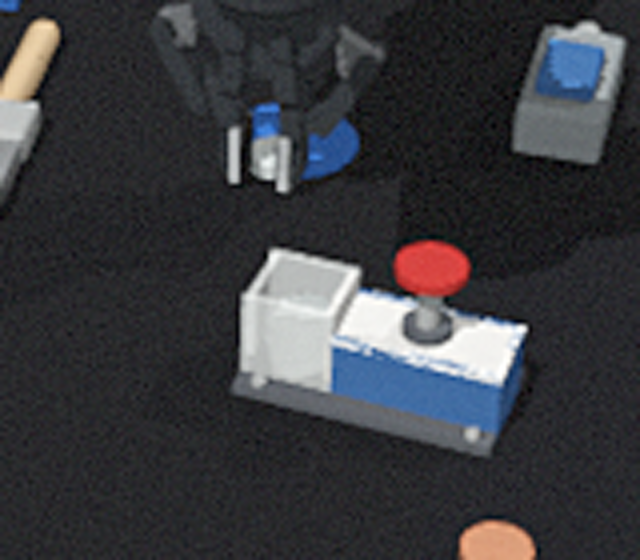

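Emit:
{"fn": "step_arm", "kwargs": {"commands": [[0.24, 6, 0, 0, 0, 0, 0], [0.24, 13, 0, 0, 0, 0, 0], [0.24, 19, 0, 0, 0, 0, 0], [0.24, 24, 0, 0, 0, 0, 0], [0.24, 27, 0, 0, 0, 0, 0]]}}

```text
time: 9.65
ee_pos: [0.5657, -0.1724, 0.0042]
tcp_rot: [3.141, 0.0, -1.708]
force: [-0.5, 0.1, -0.6]
grip_width: 0.0204
grasp_force: 0.1
```

Emit:
{"fn": "step_arm", "kwargs": {"commands": [[0.24, -6, 0, 0, 0, 0, 0], [0.24, -20, 0, 0, 0, 0, 0], [0.24, -35, 0, -10, 0, 0, 0], [0.24, -50, 0, -50, 0, 0, 0], [0.24, -60, 0, -100, 0, 0, 0]]}}

```text
time: 10.15
ee_pos: [0.5729, -0.1103, 0.103]
tcp_rot: [3.137, -0.001, -1.706]
force: [1.6, 0.6, -0.4]
grip_width: 0.0207
grasp_force: 0.0
```

Emit:
{"fn": "step_arm", "kwargs": {"commands": [[0.24, -20, 35, -40, 0, 0, 0], [0.24, -20, 70, -70, 0, 0, 0], [0.24, -20, 110, -90, 0, 0, 0], [0.24, -20, 150, -90, 0, 0, 0], [0.24, -20, 150, -90, 0, 0, 0]]}}

```text
time: 10.65
ee_pos: [0.4261, -0.0709, 0.1968]
tcp_rot: [-3.135, 0.003, -1.705]
force: [0.0, -0.8, -0.1]
grip_width: 0.0202
grasp_force: 0.0
```

```bash
python3 - <<'E'
from h import *
disc('side','s6',(.5,.62,-.26,-.13)); disc('top',None,(.5,.62,-.26,-.13))
im,d=manip.camera('top'); a=cv2.resize(im[150:380,140:540],None,fx=2,fy=2); save('t6',a)
E
```

```text
side net 0.66 [336.2, 229.8, 350.0, 236.7] [ 0.559 -0.19   0.01 ] [ 0.543 -0.228  0.001] [ 0.575 -0.177  0.015]
side geo 115 [ 0.5595 -0.1928  0.0104] [ 0.519 -0.213  0.006] [ 0.588 -0.168  0.015]
top net 0.64 [306.8, 253.0, 321.1, 270.6] [0.52  0.01  0.035] [ 0.501 -0.007 -0.002] [0.539 0.028 0.057]
top net 0.52 [389.1, 235.5, 402.0, 250.2] [ 0.561 -0.197  0.012] [ 0.546 -0.216  0.   ] [ 0.577 -0.181  0.017]
top geo 251 [ 0.5618 -0.193   0.0095] [ 0.505 -0.259  0.006] [ 0.619 -0.131  0.016]
```

View pics/s6.png

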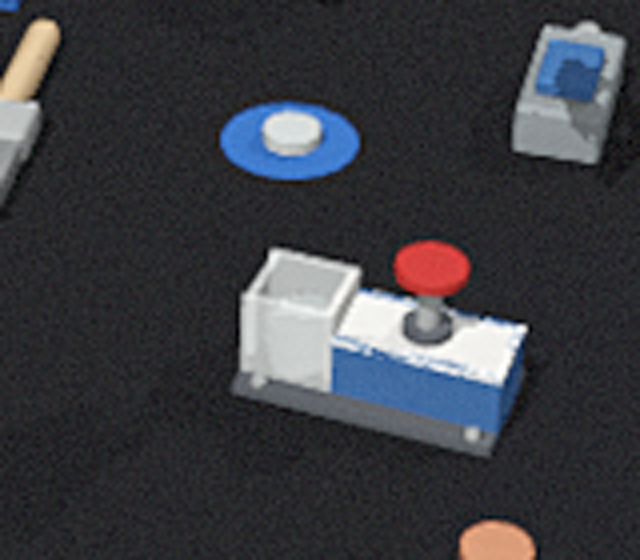

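View pics/t6.png

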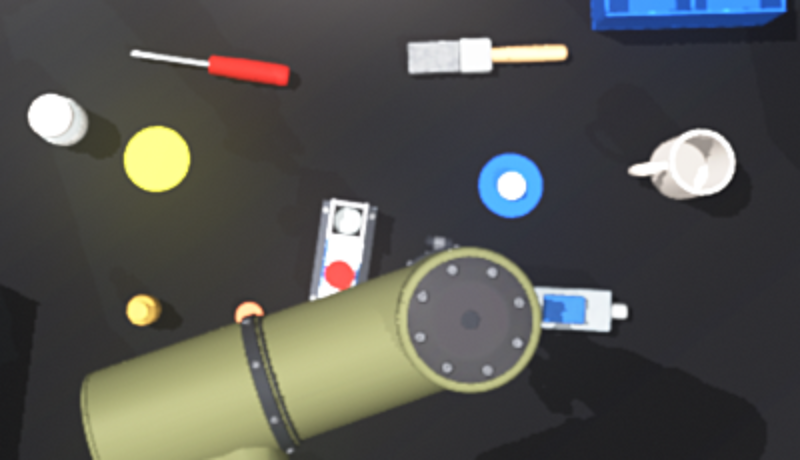

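The disc sits centred on the blue spot (top view 511,185). The plunger is up, the remaining discs are still in the magazine, and the other items are where they were.

```bash
python3 -c "
from plant import manip
print(manip.finish_job())"
```

```text
the job is handed in; nothing more can be done
None
```

I pressed the plunger fully once and let it rise, then nudged the single ejected disc to the centre of the blue spot; the job is handed in at about 11 s, with nothing else seen to have moved.

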